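# Clear the steel box and hold its sprung lid open

### The arm

A 7-joint arm with a two-finger parallel gripper is mounted at the origin on the work surface; the furniture and walls round the work are solid. World frame = base frame: x ahead of the robot, y to its left, z up, the work surface at z = 0. Lengths are in m, angles in rad, forces in N, time in s.
With the tool pointing down it reaches from about 0.425 to 0.875 m from the base axis. Payload 9.9 kg.
Tool frame: the origin (TCP) lies between the finger pads; the fingertips stand 22 mm ahead of it and the grasp point (between the pads) lies 3 mm ahead of it; z points along the fingers, y is the direction in which the jaws open and shut (so a half turn about z gives the same grasp; the last joint's range is limited). The gripper opens to 85 mm and grips with 20 to 120 N. Pads are 22 mm wide; open, the fingers measure 114 mm over their backs; the gripper's body (76 mm by 85 mm) begins 54 mm behind the grasp point. The pads swing forward as they close: fully open they stand 13 mm farther back than shut.
Start: joints at [1.258, 0.576, 0.025, 1.437, -0.015, 1.129, -0.057], TCP at [0.153, -0.657, 0.253] pointing down, gripper open.
Joint ranges: [-2.76, 2.76], [-0.34, 2.15], [-1.52, 1.57], [0.19, 2.46], [-1.09, 4.23], [0.17, 1.99], [-2.82, 2.82]. Speed limits (rad/s): [2.22, 2.22, 3.01, 3.01, 3.14, 3.14, 3.14].

### API

Orientations are given as a rotation vector (axis times angle).
In Python, from plant import robot gives the robot as it stands. The module is installed in compiled form; this text tells all that it offers.
- The arm moves only by the tool play_rows, never from a script. Its argument "series" is a list of rows, each an object with "delta_pos": the shift along the tool's x, y, z in mm, a list of three; "turn": the turn, a rotation vector about the tool's x, y, z in degrees, a list of three. A call has exactly 10 rows; each row is the pose to reach, as a shift and turn from the pose commanded when the call began, along the tool's axes at that moment; what a row does not reach only later rows make up. A row lasts 1/10 s, in which the tool goes at most 50 mm and 8.59 degrees, less where a joint would pass 70% of its speed; a pose out of reach is approached as far as the arm can. A call with a gripper value outside its range is refused whole. "gripper" is the finger opening in mm, from 0 to 85.4, set as the call begins (left out, the last holds). The fingers move at their own pace and stop on an object; "force" is the grip in N (left out, the last holds). Time passes only in rows, so rows that repeat a pose let the fingers close, or fill a call up. It gives the time, the measured TCP pose, the force and the opening at its end, in the units of the state.
- robot.sense(): the state, without advancing time (a new reading comes with each control period).
- robot.snapshot(name): name is "scene" or "top" or "wrist"; returns the picture (480x640x3 uint8, blue, green, red); there is no depth.
- robot.calibration(name): a dict with "mtx" (3x3 intrinsics, pixels), "world_to_cam" (4x4, takes a point from world to camera coordinates). Camera axes: x right, y up, looking along -z (the intrinsics and any distortion apply to the point x, -y, -z); pixel columns grow to the right and rows downward; lengths in m; the calibration is good to about 2 mm. The wrist camera is an equidistant fisheye: a pixel r from the principal point sees the ray r / f radians off the axis. A picture is of the moment at which its call begins: read the wrist's pose just before it. calibration takes no time and is no camera call; for the wrist camera it gives the pose at the moment of the call.
- robot.finish_job(): hands the job in, once; it reports no verdict.
The state is a dict: "time": time; "joints": joint angles; "dq": joint speeds; "effort": joint torques, N m; "tool_pos": TCP position; "tcp_rot": TCP orientation; "wrist_force": force on the tool from outside, world axes, zero at the start; "wrist_torque": the same for the moment, N m; "grip_width": opening from 0.0 (shut) to 1.0 (fully open).
Only numpy, scipy, OpenCV 4.12 (cv2) and the standard library are available. Lean on these libraries where they do the work, as an engineer would, in place of code of your own. Each camera call takes 0.05 s, during which the arm holds its last target.

### The job

A sanding block is lying on the lid of the grey sheet-steel box. First lay the block flat in the middle of the black rubber mat and let go of it; then lift the box's self-closing lid to 60 degrees from shut and hold it there in the gripper so that I can reach in. Finish while still holding the lid open, as it springs shut when let go, and leave the glue jar, the awl and the brush where they are.

Things in the scene. Friction and masses are not known exactly. Their poses are not given: they have to be found in the camera images.
- block_centre (a point): centre of the loose sanding block, plain brown, 42 x 78 x 26 mm (x, y, z of this frame: long side along y, z up), about 0.05 to 0.1 kg. It starts lying flat on the shut lid, its long side turned up to about 70 degrees from the box's width; its centre is half-way up, 13 mm above what it lies on.
- mat: thin square black rubber mat fixed on the worktop, 110 x 110 x 4 mm; origin at the centre of its underside, on the worktop, axes along its edges.
- lid_hinge (a point): middle of the hinge line of the grey sheet-steel box, fixed to the box. The box is fixed to the worktop, is 120 mm deep (x), 150 mm wide (y), 90 mm high, and this point lies 90 mm above the worktop, on its far upper edge. Frame of the box: -x points from the hinge to the box's front and the handle, y runs along the hinge, z up. The top face of the shut lid is 3 mm above this point (93 mm above the worktop). The lid reaches 127 mm from the hinge line to its front edge.
- bar_middle (a point): middle of the lid's handle: a round steel bar, 11 mm thick, 96 mm long along the hinge direction, carried at its ends by two 8 mm rods; it lies 40 mm in front of the lid's front edge and level with it when shut (about 91 mm above the worktop), 166 mm from the hinge line. A pinch across the bar lets it turn between the fingers as the lid swings. This frame turns with the lid.
- spring_lid (a joint): angle of the lid in rad: 0 shut, growing as the handle goes up and over towards the hinge side; 1.047 is 60 degrees, stop at 1.75. A spring and the lid's weight close it: about 2.5 to 3.5 N at the handle, square to the lid, raises it; it falls shut when let go.
- jar: loose glue jar, 67 mm across, 90 mm high, to the right of the box; origin under its centre. Leave it.
- awl: loose awl with a wooden handle, 143 mm long, 25 mm thick, lying on the worktop to the right in front of the box; origin under its centre. Leave it.
- brush: loose glue brush, 166 mm long, 21 mm thick, lying on the worktop between the mat and the front of the box; origin under its centre. Leave it.

How it is judged:
By the outcome, as a careful person would: the job done as asked, in the order asked, and still so for the second after the job is handed in, while the arm keeps its last pose, push and grip.
It also fails if it takes over 58 s, if anything falls off the work surface, if the arm or the gripper's body presses on something with over 40 N, if the wrist force passes 120 N, or if a joint passes its speed limit or range.

## Working session

There is one attempt and no reset: what is moved stays moved. The work goes in short steps, Python scripts to look and compute and a tool call to move; the robot and the scene stay as the last step left them, time stands still between calls to the robot, and variables do not carry over. Pictures are saved under pics/ and viewed, and the job is handed in when it is done.

Besides the shell and the picture viewer there is one more tool, called after "Request:" as name(argument=value, ...), one argument or row to a line, values as JSON. play_rows: Moves the arm, as the interface text tells. Its arguments: {"type":"object","properties":{"series":{"type":"array"},"gripper":{"type":"number"},"force":{"type":"number"}},"required":["series"]}

```bash
mkdir -p pics; python3 - <<'E'
from plant import robot
import cv2
s=robot.sense(); print(s)
for n in ["scene","top","wrist"]:
    c=robot.calibration(n); print(n,c)
    cv2.imwrite(f"pics/{n}0.png",robot.snapshot(n))
E
```

```text
{'time': 0.0, 'joints': array([ 1.25822728,  0.5765115 ,  0.02480344,  1.43794554, -0.0150218 ,
        1.12898233, -0.0565035 ]), 'dq': array([-0.0007379 ,  0.00055041, -0.00138712,  0.00061542, -0.00106599,
       -0.00013648, -0.00058465]), 'effort': array([-1.17560950e-03, -7.65752435e+01,  2.24968694e+00, -2.85961980e+01,
        1.51687005e-02,  1.26759644e-02,  1.70376029e-05]), 'tool_pos': array([ 0.15301351, -0.65698591,  0.25244231]), 'tcp_rot': array([-3.11941710e+00, -3.58464056e-01,  3.67973809e-04]), 'wrist_force': array([-0.81312663,  0.43369594, -0.75706504]), 'wrist_torque': array([-0.02049677,  0.00178562, -0.03751804]), 'grip_width': 0.9990729084472452}
scene {'mtx': array([[485.71593014,   0.        , 311.25819324],
       [  0.        , 485.71593014, 231.09642116],
       [  0.        ,   0.        ,   1.        ]]), 'world_to_cam': array([[-0.74193861, -0.67042626, -0.00746511,  0.34188958],
       [ 0.49149039, -0.55142188,  0.67407055, -0.29815961],
       [-0.45603102,  0.49644994,  0.73862925, -0.78233205],
       [ 0.        ,  0.        ,  0.        ,  1. 
[... 171 characters left out ...]
   ]]), 'world_to_cam': array([[ 0.05821729, -0.99830252, -0.00168232, -0.02754124],
       [ 0.96949407,  0.0561352 ,  0.23860028, -0.48841535],
       [-0.23810082, -0.01552166,  0.97111641, -0.93073671],
       [ 0.        ,  0.        ,  0.        ,  1.        ]])}
wrist {'mtx': array([[371.64829954,   0.        , 315.91437051],
       [  0.        , 371.64829954, 240.07355369],
       [  0.        ,   0.        ,   1.        ]]), 'world_to_cam': array([[ 0.22719621, -0.97384818, -0.00126495, -0.67558659],
       [ 0.93916185,  0.2194472 , -0.26423084,  0.03543951],
       [ 0.25759831,  0.05884425,  0.96445864, -0.37887742],
       [ 0.        ,  0.        ,  0.        ,  1.        ]])}
```

View pics/scene0.png

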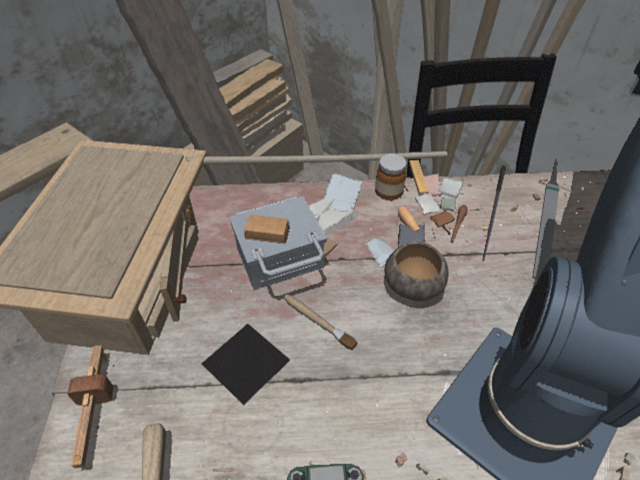

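View pics/top0.png

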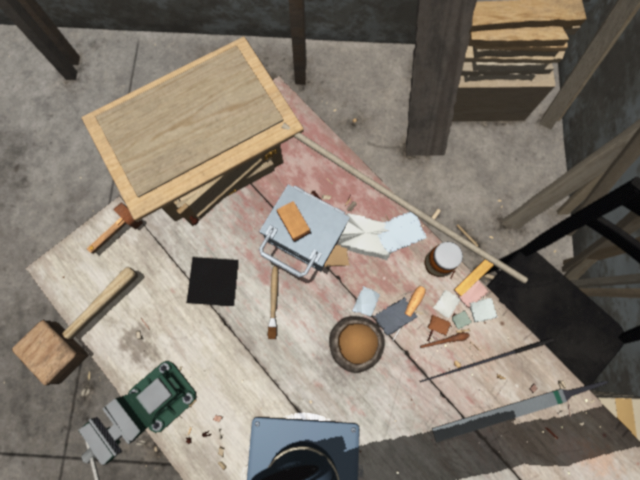

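View pics/wrist0.png

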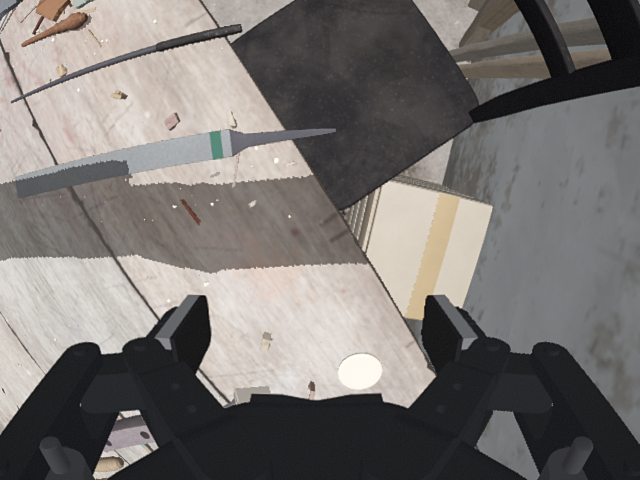

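Scene: block on the lid at (267,229), mat at (246,363), brush around (320,320). Top: block (294,220), box lid (303,226), handle bar (285,267), mat (213,281). I'll zoom in for precise corners.

```bash
python3 - <<'E'
import cv2
a=cv2.imread('pics/top0.png')[170:320,170:370]
cv2.imwrite('pics/topz.png',cv2.resize(a,None,fx=4,fy=4,interpolation=cv2.INTER_CUBIC))
a=cv2.imread('pics/scene0.png')[185:335,195:395]
cv2.imwrite('pics/scenez.png',cv2.resize(a,None,fx=4,fy=4,interpolation=cv2.INTER_CUBIC))
E
```

```text
(no output)
```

View pics/topz.png

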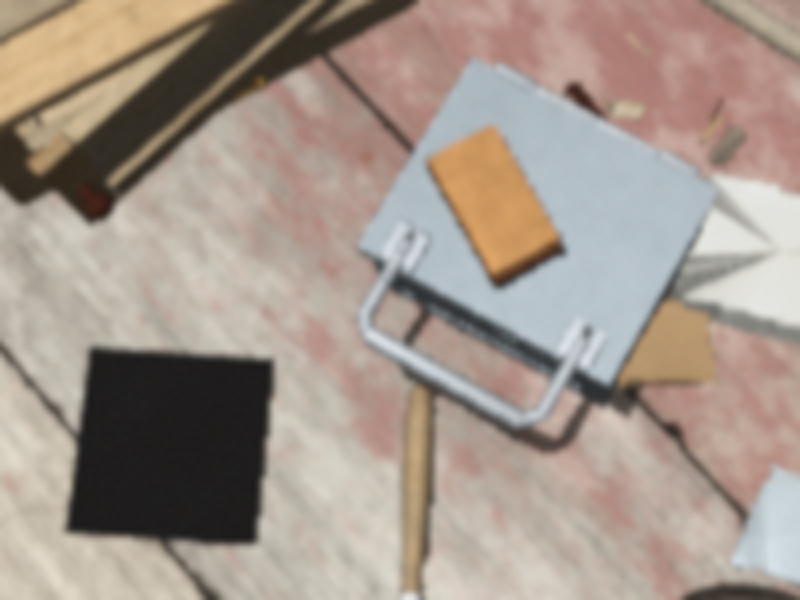

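View pics/scenez.png

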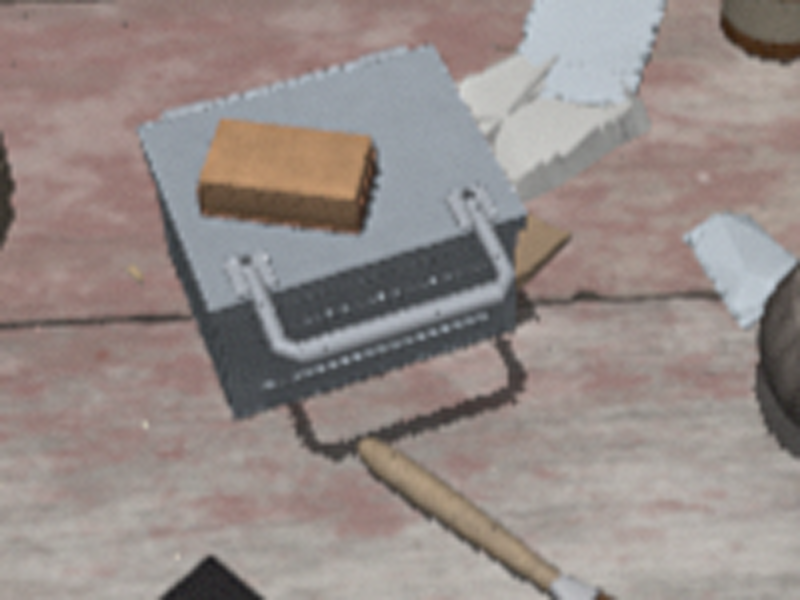

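```bash
cat > h.py <<'E'
import numpy as np
from plant import robot
def ray(cal,uv):
    K=cal['mtx'];M=cal['world_to_cam'];R=M[:3,:3];t=M[:3,3]
    x=(uv[0]-K[0,2])/K[0,0];y=(uv[1]-K[1,2])/K[1,1]
    d=R.T@np.array([x,-y,-1]);return -R.T@t,d
def onz(cal,uv,z):
    o,d=ray(cal,uv);return o+d*(z-o[2])/d[2]
def proj(cal,p):
    M=cal['world_to_cam'];c=M[:3,:3]@p+M[:3,3];K=cal['mtx']
    return np.array([K[0,0]*c[0]/-c[2]+K[0,2],K[1,1]*-c[1]/-c[2]+K[1,2]])
E
python3 - <<'E'
from h import *
np.set_printoptions(precision=4,suppress=True)
T=robot.calibration('top');S=robot.calibration('scene')
tz=lambda l:[(170+a/4,170+b/4) for a,b in l]
sz=lambda l:[(195+a/4,185+b/4) for a,b in l]
D={'mat':(.004,tz([(92,348),(272,360),(255,542),(68,530)]),[(248,323),(289,360),(245,404),(202,362)]),
'lid':(.093,tz([(475,62),(715,183),(610,390),(360,248)]),sz([(140,128),(432,45),(525,215),(210,308)])),
'block':(.119,tz([(430,158),(494,127),(562,242),(498,276)]),sz([(204,183),(220,120),(375,138),(358,190)])),
'bar':(.091,tz([(367,325),(527,420)]),sz([(290,350),(507,290)])),
'jar':(.09,[(447,258)],[(393,163)]),'brush':(.01,tz([(424,388),(410,595)])+[(272,338)],sz([(365,445),(560,580)])+[(348,342)]),
'bowl':(.06,[(357,343)],[(416,265)])}
for k,(z,t,s) in D.items():
    for n,c,l in(('top',T,t),('scene',S,s)):
        P=np.array([onz(c,u,z) for u in l]);m=P.mean(0)
        print(k,n,P[:,:2].round(4).tolist(),'mean',m[:2])
        if len(P)>1:
            e=np.diff(np.vstack([P,P[:1]]),axis=0);print('   len',np.linalg.norm(e,axis=1),'ang',np.degrees(np.arctan2(e[:,1],e[:,0])))
E
```

```text
mat top [[0.457, 0.2866], [0.4559, 0.1803], [0.3495, 0.1794], [0.3501, 0.2871]] mean [0.4031 0.2333]
   len [0.1063 0.1064 0.1077 0.1068] ang [ -90.5652 -179.5184   89.6807   -0.2734]
mat scene [[0.4564, 0.1793], [0.3482, 0.1825], [0.3474, 0.2872], [0.4585, 0.2864]] mean [0.4027 0.2339]
   len [0.1083 0.1047 0.1111 0.1071] ang [178.329   90.4297  -0.3991 -91.0965]
lid top [[0.6137, 0.0671], [0.5509, -0.0693], [0.4324, -0.0181], [0.5028, 0.1217]] mean [0.525  0.0254]
   len [0.1502 0.1291 0.1565 0.1236] ang [-114.7375  156.6461   63.2531  -26.2002]
lid scene [[0.6135, 0.0693], [0.5461, -0.0701], [0.4341, -0.0138], [0.5039, 0.1239]] mean [0.5244 0.0273]
   len [0.1548 0.1253 0.1544 0.1224] ang [-115.8122  153.3069   63.1251  -26.4935]
block top [[0.5477, 0.0849], [0.5671, 0.052], [0.5053, 0.0116], [0.4848, 0.0441]] mean [0.5262 0.0482]
   len [0.0382 0.0739 0.0384 0.075 ] ang [ -59.4838 -146.8921  122.2255   32.9707]
block scene [[0.5431, 0.0877], [0.5674, 0.0549], [0.504, 0.0143], [0.4869, 0.0434]] mean [0.5253 0.05  ]
   len [0.0408 0.0753 0.0338 0.0716] ang [ -53.4448 -147.3785  120.495    38.2128]
bar top [[0.4607, 0.1145], [0.414, 0.0251]] mean [0.4374 0.0698]
   len [0.1009 0.1009] ang [-117.5854   62.4146]
bar scene [[0.4609, 0.1155], [0.4114, 0.025]] mean [0.4361 0.0702]
   len [0.1032 0.1032] ang [-118.6722   61.3278]
jar top [[0.4691, -0.2838]] mean [ 0.4691 -0.2838]
jar scene [[0.472, -0.2823]] mean [ 0.472  -0.2823]
brush top [[0.4433, 0.0894], [0.3244, 0.0879], [0.2819, 0.0855]] mean [0.3499 0.0876]
   len [0.119  0.0425 0.1615] ang [-179.2601 -176.8486    1.3752]
brush scene [[0.4421, 0.092], [0.3249, 0.0861], [0.2919, 0.0893]] mean [0.353  0.0892]
   len [0.1174 0.0331 0.1502] ang [-177.1233  174.4622    1.029 ]
bowl top [[0.2806, -0.1]] mean [ 0.2806 -0.1   ]
bowl scene [[0.2833, -0.0989]] mean [ 0.2833 -0.0989]
```

```bash
cat >> h.py <<'E'
from scipy.spatial.transform import Rotation as Ro
np.set_printoptions(precision=4,suppress=True)
def down(jawdeg,tilt=0,axis=None):
    a=np.radians(jawdeg);y=np.array([np.cos(a),np.sin(a),0]);z=np.array([0,0,-1.]);x=np.cross(y,z)
    R=Ro.from_matrix(np.c_[x,y,z])
    if tilt: R=Ro.from_rotvec(np.radians(tilt)*np.asarray(axis))*R
    return R
def go(p,R,s=None,p0=None,R0=None):
    s=s or robot.sense()
    R0=R0 or Ro.from_rotvec(s['tcp_rot']);p0=s['tool_pos'] if p0 is None else p0
    d=R0.inv().apply(np.array(p)-p0)*1000;t=(R0.inv()*R).as_rotvec(degrees=True)
    print('delta',d.round(1),'turn',t.round(1));return d,t
def st():
    s=robot.sense();R=Ro.from_rotvec(s['tcp_rot']).as_matrix()
    print('t',round(s['time'],2),'p',s['tool_pos'],'z',R[:,2],'jaw',np.degrees(np.arctan2(R[1,1],R[0,1])).round(2),'F',s['wrist_force'],'w',s['grip_width'],'q',s['joints']);return s
E
python3 - <<'E'
from h import *
st();W=robot.calibration('wrist')['world_to_cam'];s=robot.sense()
print('cam in tool',Ro.from_rotvec(s['tcp_rot']).inv().apply(-W[:3,:3].T@W[:3,3]-s['tool_pos']))
go([.46,-.30,.26],down(-67));go([.526,.049,.20],down(-57),p0=np.array([.46,-.30,.26]),R0=down(-67))
E
```

```text
t 0.15 p [ 0.153  -0.6571  0.2526] z [-0.0004  0.0012 -1.    ] jaw -76.89 F [-0.4414  0.2879 -0.7748] w 0.9993348007751711 q [ 1.2582  0.5763  0.0248  1.4377 -0.015   1.129  -0.0565]
cam in tool [ 0.0662  0.0012 -0.1214]
delta [ 380.  -278.2   -7. ] turn [-0.1 -0.  -9.9]
delta [ 197.1 -295.5   60. ] turn [  0.   0. -10.]
```

Request:
play_rows(
  series=[
    {"delta_pos": [30,-22,-4],"turn": [0,0,-1]},
    {"delta_pos": [70,-51,-7],"turn": [0,0,-2]},
    {"delta_pos": [110,-80,-7],"turn": [0,0,-3]},
    {"delta_pos": [150,-110,-7],"turn": [0,0,-4]},
    {"delta_pos": [190,-139,-7],"turn": [0,0,-5]},
    {"delta_pos": [230,-168,-7],"turn": [0,0,-6]},
    {"delta_pos": [270,-198,-7],"turn": [0,0,-7]},
    {"delta_pos": [310,-227,-7],"turn": [0,0,-8]},
    {"delta_pos": [350,-256,-7],"turn": [0,0,-9]},
    {"delta_pos": [380,-278,-7],"turn": [0,0,-10]},
  ],
  gripper=70,
  force=40,
)

```text
time: 1.15
tool_pos: [0.4621, -0.2974, 0.2603]
tcp_rot: [-3.076, -0.634, -0.001]
wrist_force: [-0.4, -0.3, -0.5]
grip_width: 0.823
```

```bash
python3 - <<'E'
from h import *
st();go([.526,.049,.20],down(-57),p0=np.array([.46,-.30,.26]),R0=down(-67));go([.526,.049,.20],down(-57))
E
```

```text
t 1.15 p [ 0.4621 -0.2974  0.2603] z [ 0.0006  0.0008 -1.    ] jaw -66.71 F [-0.4382 -0.3382 -0.4506] w 0.8230363062143846 q [ 0.5581  0.3825 -0.1011  1.7599  0.0435  1.0013 -0.7235]
delta [ 197.1 -295.5   60. ] turn [  0.   0. -10.]
delta [ 195.6 -292.9   60.6] turn [-0.  -0.1 -9.7]
```

Request:
play_rows(
  series=[
    {"delta_pos": [20,-29,0],"turn": [0,0,-1]},
    {"delta_pos": [40,-60,0],"turn": [0,0,-2]},
    {"delta_pos": [65,-97,5],"turn": [0,0,-3]},
    {"delta_pos": [90,-135,10],"turn": [0,0,-4]},
    {"delta_pos": [115,-172,15],"turn": [0,0,-5]},
    {"delta_pos": [140,-209,25],"turn": [0,0,-6]},
    {"delta_pos": [165,-246,40],"turn": [0,0,-8]},
    {"delta_pos": [185,-276,50],"turn": [0,0,-9]},
    {"delta_pos": [196,-293,60],"turn": [0,0,-10]},
    {"delta_pos": [196,-293,60],"turn": [0,0,-10]},
  ],
)

```text
time: 2.15
tool_pos: [0.5249, 0.0497, 0.199]
tcp_rot: [-3.007, -0.903, 0.002]
wrist_force: [-0.3, -0.0, 0.5]
grip_width: 0.817
```

```bash
python3 - <<'E'
from h import *
import cv2
st();c=robot.calibration('wrist');im=robot.snapshot('wrist')
K=c['mtx'];M=c['world_to_cam']
def pf(p):
    v=M[:3,:3]@np.array(p)+M[:3,3];v=np.array([v[0],-v[1],-v[2]]);th=np.arctan2(np.hypot(v[0],v[1]),v[2]);r=K[0,0]*th
    return (K[:2,2]+r*v[:2]/np.hypot(v[0],v[1]))
a=np.radians(33);u=np.array([np.cos(a),np.sin(a)]);n=np.array([-u[1],u[0]])
for i,j in((1,1),(1,-1),(-1,-1),(-1,1)):
    q=pf([*(np.array([.526,.049])+i*.039*u+j*.021*n),.119]);print(q);cv2.circle(im,tuple(int(v) for v in q.round()),3,(0,0,255),1)
for p in([.4607,.1145,.091],[.414,.0251,.091]):
    q=pf(p);cv2.circle(im,tuple(int(v) for v in q.round()),3,(255,0,0),1)
cv2.imwrite('pics/w1.png',im)
go([.526,.049,.118],down(-57))
E
```

```text
t 2.15 p [0.5249 0.0497 0.199 ] z [-0.0021  0.0015 -1.    ] jaw -56.55 F [-0.3301 -0.0464  0.4731] w 0.8169915286872771 q [-0.0212  0.4229 -0.2284  1.8925  0.1224  0.8413 -1.2991]
[278.7408 188.718 ]
[355.5826 189.3812]
[350.5615 318.2513]
[281.4254 317.6888]
delta [ 1.8 -0.7 81.6] turn [-0.1  0.1  0.3]
```

View pics/w1.png

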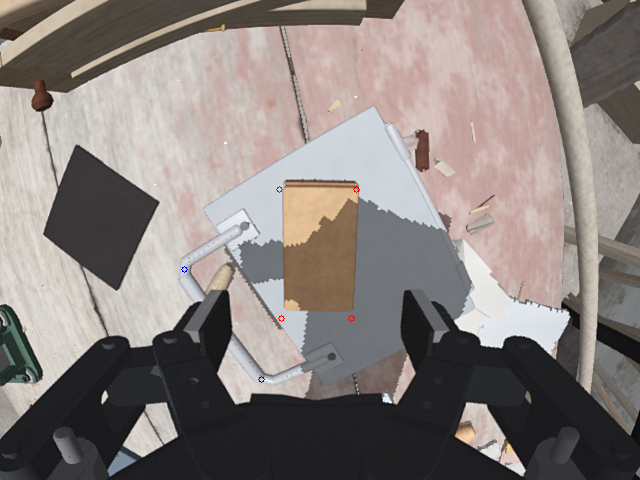

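The wrist view shows the block at (285–357, 184–311), centred between the pads and within about 3 mm of the prediction. Bar ends are at (185,270) and (262,380), as expected. Next I descend.

Request:
play_rows(
  series=[
    {"delta_pos": [1,0,8],"turn": [0,0,0]},
    {"delta_pos": [2,0,22],"turn": [0,0,0]},
    {"delta_pos": [3,0,36],"turn": [0,0,0]},
    {"delta_pos": [4,0,50],"turn": [0,0,0]},
    {"delta_pos": [4,0,62],"turn": [0,0,0]},
    {"delta_pos": [4,0,71],"turn": [0,0,0]},
    {"delta_pos": [4,0,76],"turn": [0,0,0]},
    {"delta_pos": [4,0,79],"turn": [0,0,0]},
    {"delta_pos": [4,0,81],"turn": [0,0,0]},
    {"delta_pos": [4,0,81],"turn": [0,0,0]},
  ],
)

```text
time: 3.2
tool_pos: [0.5289, 0.0481, 0.1194]
tcp_rot: [3.011, 0.895, 0.0]
wrist_force: [-0.2, -0.1, 0.5]
grip_width: 0.822
```

Request:
play_rows(
  series=[
    {"delta_pos": [0,0,0],"turn": [0,0,0]},
    {"delta_pos": [0,0,0],"turn": [0,0,0]},
    {"delta_pos": [0,0,0],"turn": [0,0,0]},
    {"delta_pos": [0,0,0],"turn": [0,0,0]},
    {"delta_pos": [0,0,0],"turn": [0,0,0]},
    {"delta_pos": [0,0,0],"turn": [0,0,0]},
    {"delta_pos": [0,0,0],"turn": [0,0,0]},
    {"delta_pos": [0,0,0],"turn": [0,0,0]},
    {"delta_pos": [0,0,0],"turn": [0,0,0]},
    {"delta_pos": [0,0,0],"turn": [0,0,0]},
  ],
  gripper=30,
  force=40,
)

```text
time: 4.2
tool_pos: [0.5289, 0.0482, 0.1198]
tcp_rot: [3.011, 0.895, 0.001]
wrist_force: [-1.7, -0.3, 6.4]
grip_width: 0.488
```

```bash
python3 - <<'E'
from h import *
import cv2
s=st();im=robot.snapshot('wrist');cv2.imwrite('pics/w2.png',im)
p=s['tool_pos'];R=Ro.from_rotvec(s['tcp_rot'])
go([.465,.14,.22],down(-30));go([.403,.2335,.05],down(0),p0=np.array([.465,.14,.22]),R0=down(-30))
E
```

```text
t 4.2 p [0.5289 0.0482 0.1198] z [ 0.0007  0.0001 -1.    ] jaw -56.89 F [-1.6971 -0.3151  6.4181] w 0.48787319365488113 q [-0.0427  0.5322 -0.2006  1.9715  0.1674  0.6528 -1.3424]
delta [  -3.4 -111.8 -100.3] turn [  0.   -0.  -26.9]
delta [  50.  -100.4  170. ] turn [  0.   0. -30.]
```

View pics/w2.png

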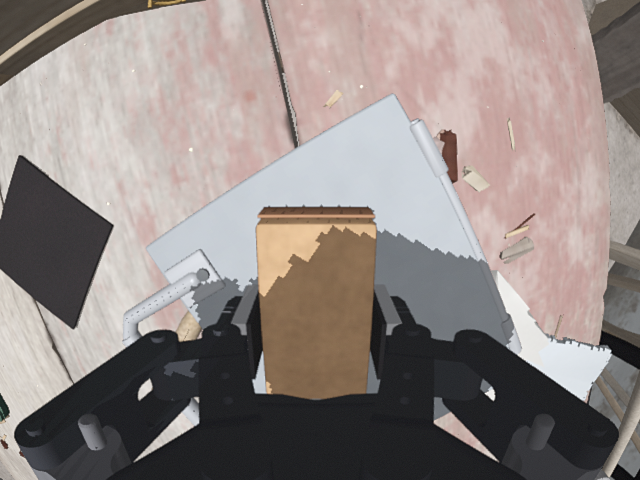

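Request:
play_rows(
  series=[
    {"delta_pos": [0,0,-4],"turn": [0,0,0]},
    {"delta_pos": [0,0,-12],"turn": [0,0,0]},
    {"delta_pos": [0,0,-25],"turn": [0,0,0]},
    {"delta_pos": [0,0,-40],"turn": [0,0,0]},
    {"delta_pos": [0,0,-55],"turn": [0,0,0]},
    {"delta_pos": [0,0,-70],"turn": [0,0,0]},
    {"delta_pos": [0,0,-82],"turn": [0,0,0]},
    {"delta_pos": [0,0,-88],"turn": [0,0,0]},
    {"delta_pos": [0,0,-90],"turn": [0,0,0]},
    {"delta_pos": [0,0,-90],"turn": [0,0,0]},
  ],
)

```text
time: 5.25
tool_pos: [0.5287, 0.0481, 0.2092]
tcp_rot: [3.011, 0.895, -0.0]
wrist_force: [0.0, -1.5, -0.2]
grip_width: 0.49
```

```bash
python3 - <<'E'
from h import *
import cv2
s=st()
d,t=go([.44,.17,.20],down(-25));go([.44,.17,.20],down(-25))
go([.403,.2335,.20],down(0));
E
```

```text
t 5.25 p [0.5287 0.0481 0.2092] z [-0.0001 -0.     -1.    ] jaw -56.89 F [ 0.0329 -1.5085 -0.2096] w 0.4898034975622626 q [-0.0184  0.4146 -0.2278  1.8723  0.1195  0.8678 -1.298 ]
delta [  -7.7 -150.6    9.2] turn [ -0.    0.  -31.9]
delta [  -7.7 -150.6    9.2] turn [ -0.    0.  -31.9]
delta [  -4.  -224.     9.2] turn [ -0.    0.  -56.9]
```

Request:
play_rows(
  series=[
    {"delta_pos": [0,-10,0],"turn": [0,0,-3]},
    {"delta_pos": [-1,-30,0],"turn": [0,0,-8]},
    {"delta_pos": [-2,-56,0],"turn": [0,0,-14]},
    {"delta_pos": [-3,-84,0],"turn": [0,0,-21]},
    {"delta_pos": [-3,-112,0],"turn": [0,0,-28]},
    {"delta_pos": [-4,-140,0],"turn": [0,0,-35]},
    {"delta_pos": [-4,-168,0],"turn": [0,0,-42]},
    {"delta_pos": [-4,-194,0],"turn": [0,0,-49]},
    {"delta_pos": [-4,-214,0],"turn": [0,0,-54]},
    {"delta_pos": [-4,-224,0],"turn": [0,0,-57]},
  ],
)

```text
time: 6.25
tool_pos: [0.4013, 0.2354, 0.209]
tcp_rot: [-2.21, -2.232, 0.001]
wrist_force: [-0.3, -0.4, -0.3]
grip_width: 0.489
```

```bash
python3 - <<'E'
from h import *
import cv2
s=st();im=robot.snapshot('wrist');cv2.imwrite('pics/w3.png',im)
cv2.imwrite('pics/s3.png',robot.snapshot('scene'))
go([.403,.2335,.034],down(0));
E
```

```text
t 6.25 p [0.4013 0.2354 0.209 ] z [-0.001   0.0004 -1.    ] jaw 0.57 F [-0.251  -0.3588 -0.318 ] w 0.4892571435915891 q [-0.2247  0.3546 -0.5424  2.0182  0.2436  0.8318 -0.8951]
delta [ -1.2   1.  175.1] turn [-0.  -0.   0.4]
```

View pics/w3.png

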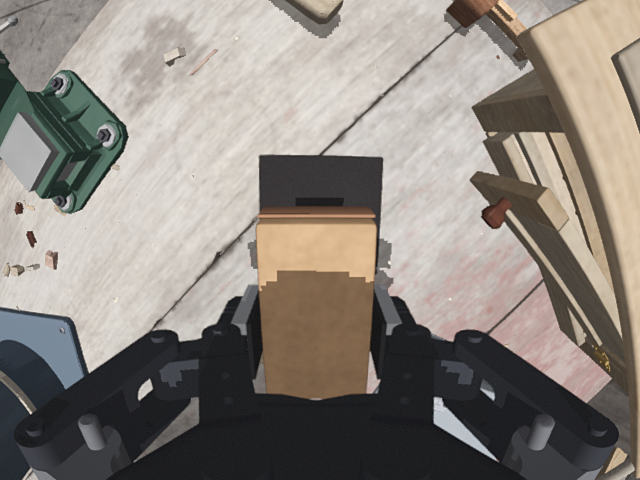

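View pics/s3.png

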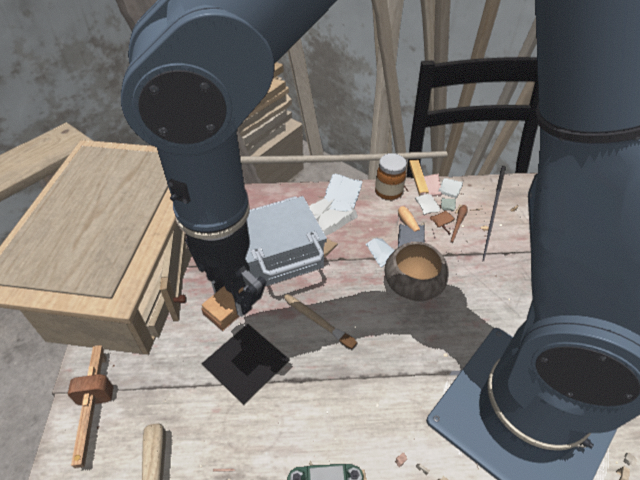

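Block is held, aligned with the mat edges (mat at (260–382, 155+) in the wrist view). I'm lowering it.

Request:
play_rows(
  series=[
    {"delta_pos": [-1,1,10],"turn": [0,0,0]},
    {"delta_pos": [-1,1,30],"turn": [0,0,0]},
    {"delta_pos": [-1,1,55],"turn": [0,0,0]},
    {"delta_pos": [-1,1,80],"turn": [0,0,0]},
    {"delta_pos": [-1,1,105],"turn": [0,0,0]},
    {"delta_pos": [-1,1,128],"turn": [0,0,0]},
    {"delta_pos": [-1,1,147],"turn": [0,0,0]},
    {"delta_pos": [-1,1,160],"turn": [0,0,0]},
    {"delta_pos": [-1,1,167],"turn": [0,0,0]},
    {"delta_pos": [-1,1,170],"turn": [0,0,0]},
  ],
)

```text
time: 7.35
tool_pos: [0.4041, 0.2316, 0.0383]
tcp_rot: [2.221, 2.222, -0.002]
wrist_force: [-0.9, 0.7, -0.1]
grip_width: 0.49
```

```bash
python3 - <<'E'
from h import *
s=st();go([.403,.2335,.031],down(0))
E
```

```text
t 7.35 p [0.4041 0.2316 0.0383] z [-0.0011 -0.0011 -1.    ] jaw 0.02 F [-0.9263  0.6649 -0.0903] w 0.49005382523223756 q [-0.3955  0.6222 -0.3308  2.1922  0.507   0.401  -1.1403]
delta [ 1.9 -1.1  7.3] turn [-0.1  0.1  0. ]
```

Request:
play_rows(
  series=[
    {"delta_pos": [1,-1,1],"turn": [0,0,0]},
    {"delta_pos": [2,-1,2],"turn": [0,0,0]},
    {"delta_pos": [2,-1,3],"turn": [0,0,0]},
    {"delta_pos": [2,-1,4],"turn": [0,0,0]},
    {"delta_pos": [2,-1,5],"turn": [0,0,0]},
    {"delta_pos": [2,-1,6],"turn": [0,0,0]},
    {"delta_pos": [2,-1,6.5],"turn": [0,0,0]},
    {"delta_pos": [2,-1,7],"turn": [0,0,0]},
    {"delta_pos": [2,-1,7],"turn": [0,0,0]},
    {"delta_pos": [2,-1,7],"turn": [0,0,0]},
  ],
)

```text
time: 8.35
tool_pos: [0.4031, 0.2346, 0.0323]
tcp_rot: [-2.219, -2.224, 0.0]
wrist_force: [-0.1, 0.5, -1.2]
grip_width: 0.49
```

```bash
python3 - <<'E'
from h import *
s=st()
E
```

```text
t 8.35 p [0.4031 0.2346 0.0323] z [-0. -0. -1.] jaw 0.11 F [-0.0518  0.4657 -1.1804] w 0.4901937038994073 q [-0.4112  0.6331 -0.3176  2.1957  0.5168  0.3832 -1.1535]
```

Not in contact yet; a bit lower.

Request:
play_rows(
  series=[
    {"delta_pos": [0,0,0.5],"turn": [0,0,0]},
    {"delta_pos": [0,0,1],"turn": [0,0,0]},
    {"delta_pos": [0,0,1.5],"turn": [0,0,0]},
    {"delta_pos": [0,0,2],"turn": [0,0,0]},
    {"delta_pos": [0,0,2],"turn": [0,0,0]},
    {"delta_pos": [0,0,2],"turn": [0,0,0]},
    {"delta_pos": [0,0,2],"turn": [0,0,0]},
    {"delta_pos": [0,0,2],"turn": [0,0,0]},
    {"delta_pos": [0,0,2],"turn": [0,0,0]},
    {"delta_pos": [0,0,2],"turn": [0,0,0]},
  ],
)

```text
time: 9.35
tool_pos: [0.4031, 0.2346, 0.031]
tcp_rot: [2.219, 2.223, 0.001]
wrist_force: [-2.5, -0.7, 14.6]
grip_width: 0.487
```

```bash
python3 - <<'E'
from h import *
s=st()
E
```

```text
t 9.35 p [0.4031 0.2346 0.031 ] z [ 0.0008  0.0001 -1.    ] jaw 0.12 F [-2.5289 -0.7431 14.6244] w 0.4871295143487826 q [-0.4143  0.6352 -0.3137  2.1971  0.5198  0.3785 -1.1563]
```

Request:
play_rows(
  series=[
    {"delta_pos": [0,0,-1],"turn": [0,0,0]},
    {"delta_pos": [0,0,-1],"turn": [0,0,0]},
    {"delta_pos": [0,0,-1],"turn": [0,0,0]},
    {"delta_pos": [0,0,-1],"turn": [0,0,0]},
    {"delta_pos": [0,0,-1],"turn": [0,0,0]},
    {"delta_pos": [0,0,-1],"turn": [0,0,0]},
    {"delta_pos": [0,0,-1],"turn": [0,0,0]},
    {"delta_pos": [0,0,-1],"turn": [0,0,0]},
    {"delta_pos": [0,0,-1],"turn": [0,0,0]},
    {"delta_pos": [0,0,-1],"turn": [0,0,0]},
  ],
  gripper=70,
)

```text
time: 10.35
tool_pos: [0.4031, 0.2346, 0.0313]
tcp_rot: [-2.219, -2.224, -0.0]
wrist_force: [0.1, 0.8, 0.8]
grip_width: 0.818
```

Request:
play_rows(
  series=[
    {"delta_pos": [0,0,-6],"turn": [0,0,0]},
    {"delta_pos": [0,0,-20],"turn": [0,0,0]},
    {"delta_pos": [0,0,-40],"turn": [0,0,0]},
    {"delta_pos": [0,0,-65],"turn": [0,0,0]},
    {"delta_pos": [0,0,-90],"turn": [0,0,0]},
    {"delta_pos": [0,0,-115],"turn": [0,0,0]},
    {"delta_pos": [0,0,-140],"turn": [0,0,0]},
    {"delta_pos": [0,0,-160],"turn": [0,0,0]},
    {"delta_pos": [0,0,-170],"turn": [0,0,0]},
    {"delta_pos": [0,0,-170],"turn": [0,0,0]},
  ],
)

```text
time: 11.35
tool_pos: [0.4035, 0.2348, 0.2025]
tcp_rot: [2.219, 2.223, 0.004]
wrist_force: [0.4, -0.8, -0.7]
grip_width: 0.82
```

```bash
python3 - <<'E'
from h import *
import cv2
s=st();cv2.imwrite('pics/w4.png',robot.snapshot('wrist'))
cv2.imwrite('pics/s4.png',robot.snapshot('scene'))
go([.437,.0700,.20],down(-27.3))
E
```

```text
t 11.35 p [0.4035 0.2348 0.2025] z [ 0.0022  0.001  -1.    ] jaw 0.09 F [ 0.423  -0.8494 -0.7211] w 0.8204131654141062 q [-0.2203  0.3653 -0.5475  2.0256  0.2594  0.815  -0.9158]
delta [-164.3   33.9    0.8] turn [-0.   0.  27.4]
```

View pics/w4.png

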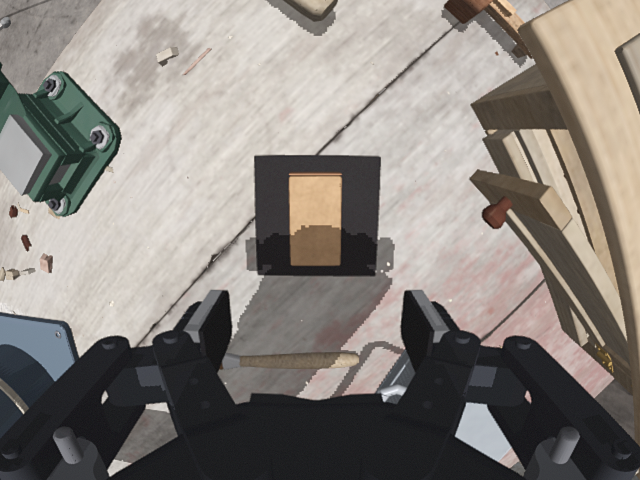

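View pics/s4.png

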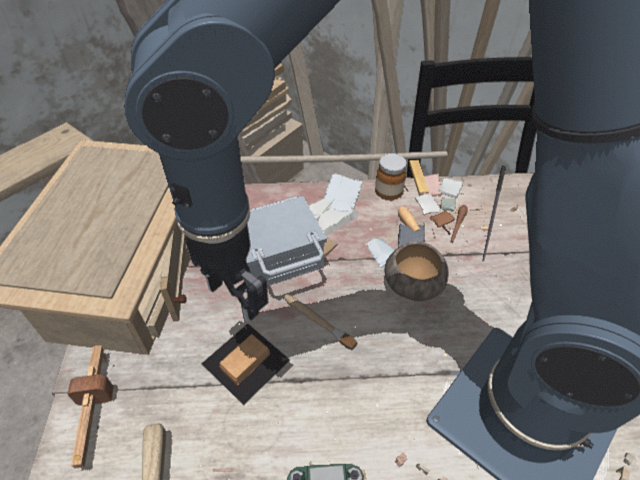

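Block is lying flat, centred on the mat (wrist: block (289–342,177–267) in mat (255–381,156–275)). Next I move over the bar.

Request:
play_rows(
  series=[
    {"delta_pos": [-8,2,0],"turn": [0,0,2]},
    {"delta_pos": [-25,5,0],"turn": [0,0,5]},
    {"delta_pos": [-45,10,0],"turn": [0,0,8]},
    {"delta_pos": [-70,15,0],"turn": [0,0,12]},
    {"delta_pos": [-95,20,0],"turn": [0,0,16]},
    {"delta_pos": [-120,25,0],"turn": [0,0,20]},
    {"delta_pos": [-140,29,0],"turn": [0,0,24]},
    {"delta_pos": [-156,32,0],"turn": [0,0,26]},
    {"delta_pos": [-164,34,1],"turn": [0,0,27.4]},
    {"delta_pos": [-164,34,1],"turn": [0,0,27.4]},
  ],
  gripper=38,
)

```text
time: 12.45
tool_pos: [0.4375, 0.0697, 0.2001]
tcp_rot: [-2.685, -1.632, 0.001]
wrist_force: [-0.9, 0.5, -0.9]
grip_width: 0.444
```

```bash
python3 - <<'E'
from h import *
import cv2
s=st();c=robot.calibration('wrist');im=robot.snapshot('wrist')
K=c['mtx'];M=c['world_to_cam']
def pf(p):
    v=M[:3,:3]@np.array(p)+M[:3,3];v=np.array([v[0],-v[1],-v[2]]);th=np.arctan2(np.hypot(v[0],v[1]),v[2]);r=K[0,0]*th
    return (K[:2,2]+r*v[:2]/np.hypot(v[0],v[1]))
a=np.radians(62.7)
for k in(-.048,-.024,0,.024,.048):
    q=pf([.437+k*np.cos(a),.07+k*np.sin(a),.091]);print(q);cv2.circle(im,tuple(int(v) for v in q.round()),3,(0,0,255),1)
cv2.imwrite('pics/w5.png',im);cv2.imwrite('pics/t5.png',robot.snapshot('top'))
go([.437,.07,.094],down(-27.3))
E
```

```text
t 12.45 p [0.4375 0.0697 0.2001] z [-0.0004 -0.0002 -1.    ] jaw -27.42 F [-0.9471  0.5308 -0.896 ] w 0.44420976214187563 q [ 0.0384  0.3196 -0.3942  2.084   0.1744  0.7692 -0.9423]
[314.6797 310.5931]
[314.5733 278.1807]
[314.4674 243.4207]
[314.3649 206.7163]
[314.2686 168.664 ]
delta [ -1.4   0.4 106.3] turn [-0.  -0.   0.1]
```

View pics/w5.png

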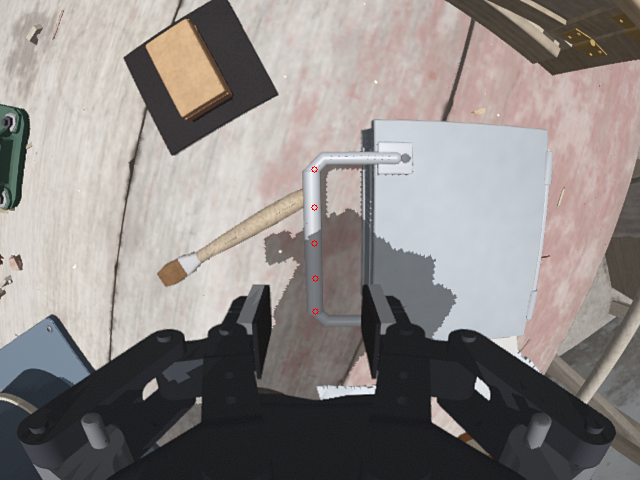

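View pics/t5.png

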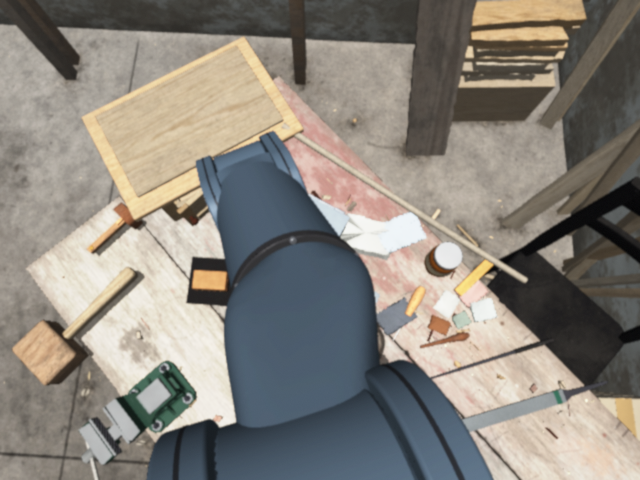

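Bar runs at x≈314 in the wrist image, between the pads (268, 363), matching the prediction. The top view shows the block at (209,280) on the mat. I descend now.

Request:
play_rows(
  series=[
    {"delta_pos": [-1,0,8],"turn": [0,0,0]},
    {"delta_pos": [-1,0,24],"turn": [0,0,0]},
    {"delta_pos": [-1,0,42],"turn": [0,0,0]},
    {"delta_pos": [-1,0,58],"turn": [0,0,0]},
    {"delta_pos": [-1,0,72],"turn": [0,0,0]},
    {"delta_pos": [-1,0,85],"turn": [0,0,0]},
    {"delta_pos": [-1,0,95],"turn": [0,0,0]},
    {"delta_pos": [-1,0,102],"turn": [0,0,0]},
    {"delta_pos": [-1,0,106],"turn": [0,0,0]},
    {"delta_pos": [-1,0,106],"turn": [0,0,0]},
  ],
)

```text
time: 13.55
tool_pos: [0.4368, 0.0699, 0.094]
tcp_rot: [-2.682, -1.635, 0.001]
wrist_force: [0.9, 1.1, 0.4]
grip_width: 0.443
```

```bash
python3 - <<'E'
from h import *
import cv2
s=st();cv2.imwrite('pics/w6.png',robot.snapshot('wrist'))
E
```

```text
t 13.55 p [0.4368 0.0699 0.094 ] z [-0.0005 -0.     -1.    ] jaw -27.26 F [0.894  1.0524 0.3809] w 0.4433062694057502 q [-0.0477  0.4911 -0.3051  2.2094  0.3109  0.4809 -1.072 ]
```

View pics/w6.png

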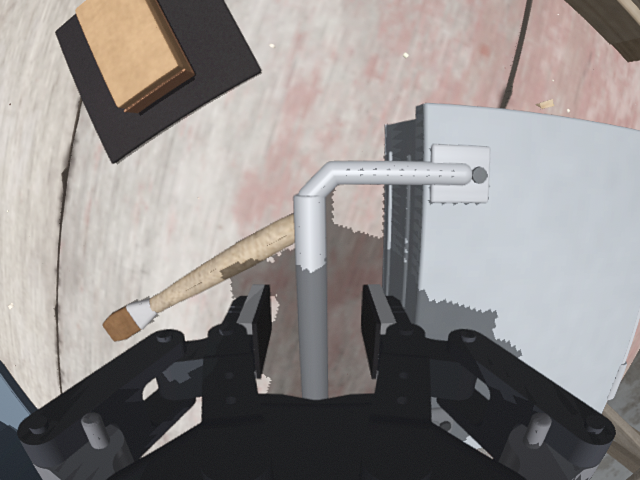

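Bar sits centred between the pads at (312,330). Closing.

Request:
play_rows(
  series=[
    {"delta_pos": [0,0,0],"turn": [0,0,0]},
    {"delta_pos": [0,0,0],"turn": [0,0,0]},
    {"delta_pos": [0,0,0],"turn": [0,0,0]},
    {"delta_pos": [0,0,0],"turn": [0,0,0]},
    {"delta_pos": [0,0,0],"turn": [0,0,0]},
    {"delta_pos": [0,0,0],"turn": [0,0,0]},
    {"delta_pos": [0,0,0],"turn": [0,0,0]},
    {"delta_pos": [0,0,0],"turn": [0,0,0]},
    {"delta_pos": [0,0,0],"turn": [0,0,0]},
    {"delta_pos": [0,0,0],"turn": [0,0,0]},
  ],
  gripper=0,
  force=50,
)

```text
time: 14.6
tool_pos: [0.4358, 0.0704, 0.0945]
tcp_rot: [-2.681, -1.636, 0.001]
wrist_force: [-4.9, 4.6, 3.2]
grip_width: 0.107
```

```bash
python3 - <<'E'
from h import *
s=st();p0=s['tool_pos']
# bar arc, tool frame, tool stays vertical
X=np.array([np.cos(np.radians(-27.3)),np.sin(np.radians(-27.3)),0])
R0=Ro.from_rotvec(s['tcp_rot']);phi0=np.arctan2(.001,.166);r=.166
for d in range(0,63,3):
    t=np.radians(d)
    dp=X*r*(1-np.cos(t))+np.array([0,0,r*np.sin(t)]);print(d,(R0.inv().apply(dp)*1000).round(1))
E
```

```text
t 14.6 p [0.4358 0.0704 0.0945] z [-0.0014  0.0004 -1.    ] jaw -27.21 F [-4.9293  4.5945  3.1865] w 0.10715400815585296 q [-0.0474  0.4896 -0.3071  2.2104  0.3098  0.4821 -1.0717]
0 [0. 0. 0.]
3 [-0.   0.2 -8.7]
6 [ -0.    0.9 -17.4]
9 [ -0.   2. -26.]
12 [ -0.    3.6 -34.5]
15 [ -0.    5.6 -43. ]
18 [ -0.    8.1 -51.3]
21 [ -0.   10.9 -59.5]
24 [ -0.   14.3 -67.5]
27 [ -0.   18.  -75.4]
30 [ -0.1  22.1 -83. ]
33 [ -0.1  26.7 -90.4]
36 [ -0.1  31.6 -97.6]
39 [  -0.1   36.8 -104.5]
42 [  -0.1   42.5 -111.1]
45 [  -0.1   48.5 -117.4]
48 [  -0.1   54.8 -123.4]
51 [  -0.1   61.4 -129.1]
54 [  -0.1   68.2 -134.4]
57 [  -0.2   75.4 -139.3]
60 [  -0.2   82.8 -143.9]
```

Request:
play_rows(
  series=[
    {"delta_pos": [0,-1,-4],"turn": [0,0,0]},
    {"delta_pos": [0,-1,-9],"turn": [0,0,0]},
    {"delta_pos": [0,0,-17.4],"turn": [0,0,0]},
    {"delta_pos": [0,1,-26],"turn": [0,0,0]},
    {"delta_pos": [0,2.6,-34.5],"turn": [0,0,0]},
    {"delta_pos": [0,4.6,-43],"turn": [0,0,0]},
    {"delta_pos": [0,7,-51.3],"turn": [0,0,0]},
    {"delta_pos": [0,10,-59.5],"turn": [0,0,0]},
    {"delta_pos": [0,13.3,-67.5],"turn": [0,0,0]},
    {"delta_pos": [0,13.3,-67.5],"turn": [0,0,0]},
  ],
)

```text
time: 15.6
tool_pos: [0.4486, 0.0642, 0.1632]
tcp_rot: [-2.682, -1.635, -0.001]
wrist_force: [-4.9, 6.1, -1.4]
grip_width: 0.104
```

```bash
python3 - <<'E'
from h import *
import cv2
s=st();cv2.imwrite('pics/w7.png',robot.snapshot('wrist'));cv2.imwrite('pics/s7.png',robot.snapshot('scene'))
R=Ro.from_rotvec(s['tcp_rot']);print('F tool',R.inv().apply(s['wrist_force']))
E
```

```text
t 15.6 p [0.4486 0.0642 0.1632] z [ 0.0003  0.0008 -1.    ] jaw -27.28 F [-4.9343  6.1192 -1.37  ] w 0.10413257149560903 q [ 0.0332  0.3871 -0.3762  2.1094  0.221   0.6812 -0.9663]
F tool [ 3.1754 -7.1901  1.3735]
```

View pics/w7.png

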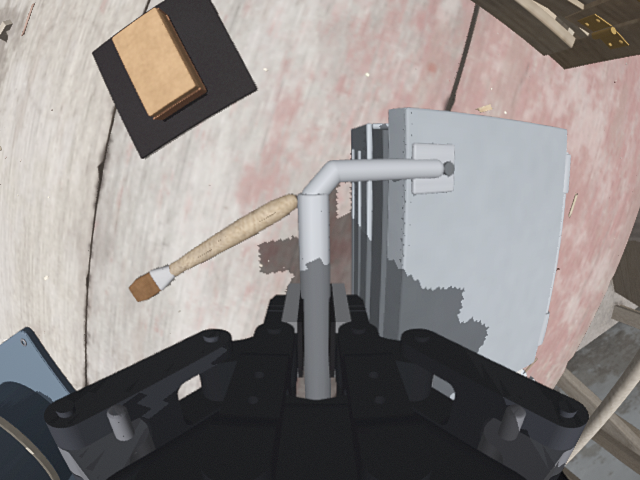

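View pics/s7.png

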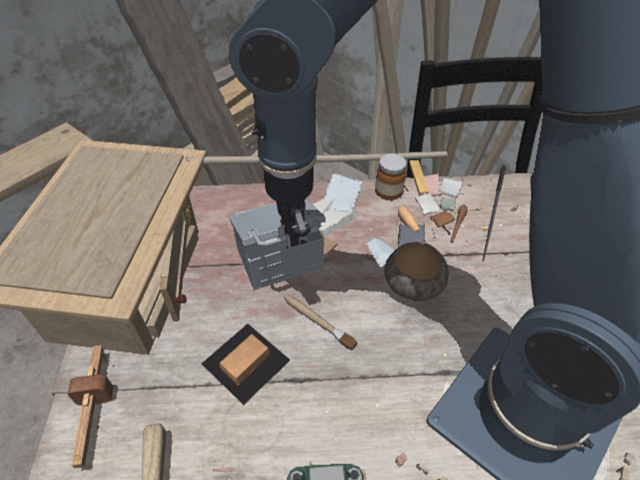

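Lid is opening, held by the bar (wrist: bar at (314,290); scene: lid raised). Continuing towards 60°.

Request:
play_rows(
  series=[
    {"delta_pos": [0,3,-6],"turn": [0,0,0]},
    {"delta_pos": [0,8,-15.5],"turn": [0,0,0]},
    {"delta_pos": [0,14,-26],"turn": [0,0,0]},
    {"delta_pos": [0,22.5,-37],"turn": [0,0,0]},
    {"delta_pos": [0,31,-47],"turn": [0,0,0]},
    {"delta_pos": [0,40.5,-56],"turn": [0,0,0]},
    {"delta_pos": [0,49,-63.5],"turn": [0,0,0]},
    {"delta_pos": [0,56,-69],"turn": [0,0,0]},
    {"delta_pos": [0,61,-72],"turn": [0,0,0]},
    {"delta_pos": [0,61,-72],"turn": [0,0,0]},
  ],
)

```text
time: 16.7
tool_pos: [0.5016, 0.0382, 0.236]
tcp_rot: [-2.679, -1.635, -0.001]
wrist_force: [-13.8, 11.3, 15.9]
grip_width: 0.104
```

```bash
python3 - <<'E'
from h import *
import cv2
s=st();cv2.imwrite('pics/w8.png',robot.snapshot('wrist'));cv2.imwrite('pics/s8.png',robot.snapshot('scene'))
R=Ro.from_rotvec(s['tcp_rot']);print('F tool',R.inv().apply(s['wrist_force']))
X=np.array([np.cos(np.radians(-27.3)),np.sin(np.radians(-27.3))])
b=s['tool_pos']+R.apply([0,0,.003]);b0=np.array([.4358,.0704,.091]);H=b0[:2]+.166*X
dx=(H-b[:2])@X;print(dx,b[2]-.09,np.degrees(np.arctan2(b[2]-.09,dx)),np.hypot(dx,b[2]-.09))
E
```

```text
t 16.7 p [0.5016 0.0382 0.236 ] z [-0.0014  0.0029 -1.    ] jaw -27.2 F [-13.7939  11.2857  15.9299] w 0.10435801586573101 q [ 0.1203  0.3578 -0.3921  1.8971  0.1651  0.9191 -0.8248]
F tool [  3.7634 -17.4682 -15.8777]
0.09276030890406711 0.14299610133028254 57.02888115286532 0.17044752830017332
```

View pics/w8.png

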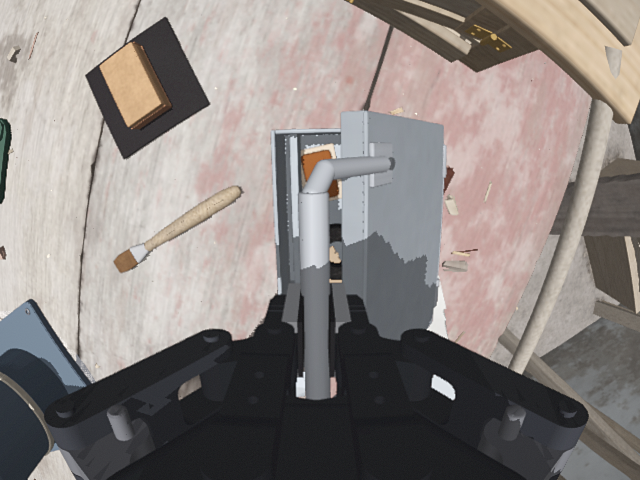

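View pics/s8.png

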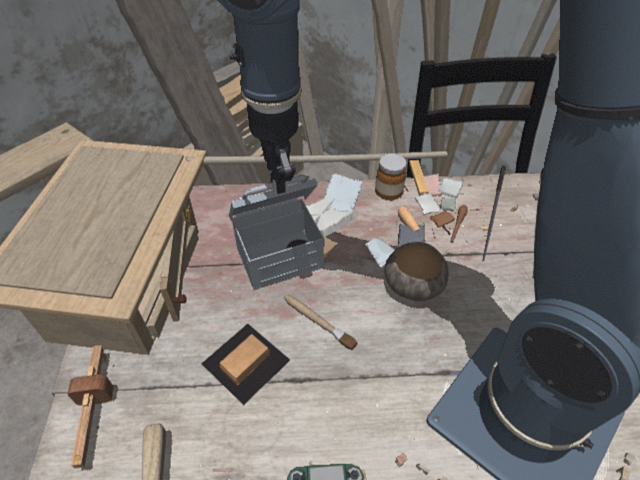

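Lid is near 57°, but contact force has grown to about 24 N, pushing outward from the hinge. Before the last step I'll measure the lid angle from the images.

```bash
cat > ov.py <<'E'
from h import *
import cv2,sys
def overlay(fn,out,degs,hx=(.5834,-.0055),yaw=-27.3):
    S=robot.calibration('scene');im=cv2.imread(fn);x0,y0,f=210,165,6
    im=cv2.resize(im[y0:y0+100,x0:x0+130],None,fx=f,fy=f,interpolation=cv2.INTER_CUBIC)
    X=np.array([np.cos(np.radians(yaw)),np.sin(np.radians(yaw)),0]);Y=np.array([-X[1],X[0],0]);H=np.array([*hx,.09])
    for d,col in degs:
        t=np.radians(d);u=-X*np.cos(t)+np.array([0,0,np.sin(t)]);n=X*np.sin(t)+np.array([0,0,np.cos(t)])
        pts=[H+u*a+Y*b+n*.0015 for a,b in((0,.075),(.127,.075),(.127,-.075),(0,-.075))]
        q=np.array([(proj(S,p)-[x0-.0,y0])*f+f/2-.5 for p in pts]).round().astype(int)
        cv2.polylines(im,[q],True,col,1)
        q=np.array([(proj(S,H+u*.166+Y*b+n*.001)-[x0,y0])*f+f/2-.5 for b in(-.048,.048)]).round().astype(int)
        cv2.polylines(im,[q],False,col,1)
    cv2.imwrite(out,im)
E
python3 - <<'E'
from ov import *
overlay('pics/s8.png','pics/ov8.png',[(54,(0,0,255)),(57,(0,255,0)),(60,(255,0,0))])
overlay('pics/scene0.png','pics/ov0.png',[(0,(0,255,0))])
E
```

```text
(no output)
```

View pics/ov8.png

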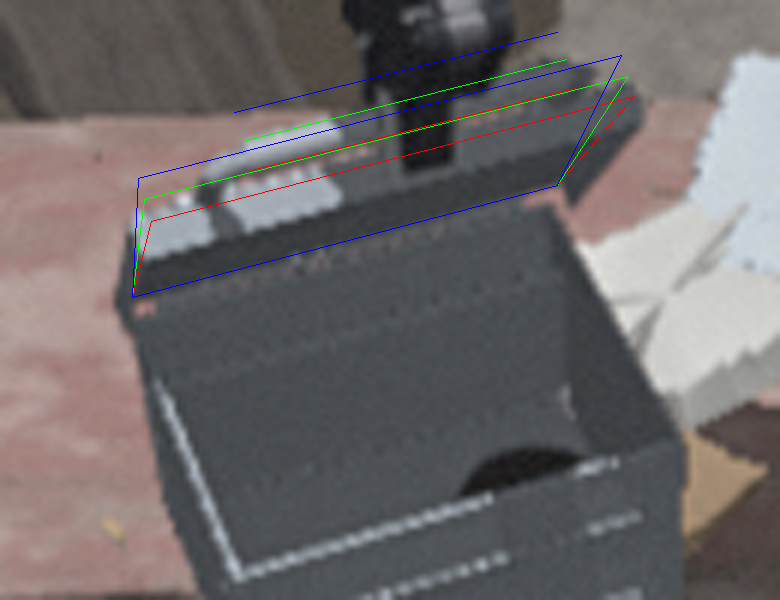

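View pics/ov0.png

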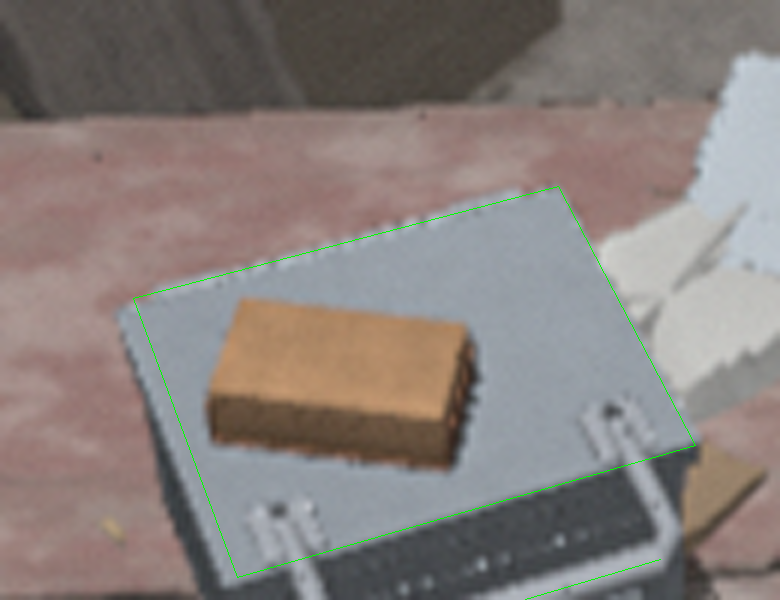

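The lid model needs refining: its left edge is off by 2–3 mm. I'll fit the hinge position and yaw from the shut-lid corners in both cameras, then read the angle.

```bash
python3 - <<'E'
from h import *
from scipy.optimize import least_squares
T=robot.calibration('top');S=robot.calibration('scene')
tz=lambda l:[(170+a/4,170+b/4) for a,b in l]
sz=lambda l:[(195+a/4,185+b/4) for a,b in l]
cr=lambda l:[(210+a/6,165+b/6) for a,b in l]
tl=tz([(475,62),(715,183),(610,390),(360,248)]);sl=sz([(140,128),(432,45),(525,215),(210,308)])
tb=tz([(367,325),(527,420)]);sb=sz([(290,350),(507,290)])
def model(p,d):
    hx,hy,yaw,hw,b=p
    X=np.array([np.cos(yaw),np.sin(yaw),0]);Y=np.array([-X[1],X[0],0]);H=np.array([hx,hy,.09]);t=np.radians(d)
    u=-X*np.cos(t)+np.array([0,0,np.sin(t)]);n=X*np.sin(t)+np.array([0,0,np.cos(t)])
    L=[H+u*a+Y*s*hw+n*.003 for a,s in((b,1),(b,-1),(.127,-1),(.127,1))]
    B=[H+u*.166+Y*s+n*.001 for s in(.05,-.05)]
    return L,B
def res(p):
    L,B=model(p[:5],0);r=[]
    for c,l,b,sh in((T,tl,tb,p[5:7]),(S,sl,sb,p[7:9])):
        r+=[proj(c,q)+sh-np.array(a) for q,a in zip(L,l)]
        mb=(proj(c,B[0])+proj(c,B[1]))/2+sh-np.mean(b,0);r.append(mb)
    return np.concatenate(r+[p[5:9]*.7,[(p[4])*500]])
f=least_squares(res,[.5815,-.003,np.radians(-27),.077,0,0,0,0,0]);p=f.x;print(p,np.degrees(p[2]));print(f.fun.reshape(-1)[:20].reshape(-1,2))
np.save('fit.npy',p)
# open: front corners & bar ends in s8 crop
import cv2
for fn,out in(('pics/s8.png','pics/ov8b.png'),):
    im=cv2.imread(fn);x0,y0,k=210,165,6
    im=cv2.resize(im[y0:y0+80,x0:x0+130],None,fx=k,fy=k,interpolation=cv2.INTER_CUBIC)
    for d,col in((53,(0,0,255)),(56,(0,255,0)),(59,(255,0,0))):
        L,B=model(p[:5],d)
        for P,cl in((L,1),(B,0)):
            q=np.array([(proj(S,a)+p[7:9]-[x0,y0])*k+k/2 for a in P]).round().astype(int);cv2.polylines(im,[q],bool(cl),col,1)
            print(d,q.tolist())
    cv2.imwrite(out,im)
E
```

```text
[ 0.584  -0.0024 -0.4545  0.0772  0.0018  0.2182  0.1893 -0.0084  0.5203] -26.04140134781729
[[ 0.0333 -0.8804]
 [ 0.9386  1.2773]
 [-0.6753 -1.5462]
 [-0.1917 -0.2567]
 [-0.2118  1.3131]
 [-0.3389 -0.5704]
 [-0.5939 -0.2304]
 [-0.0103 -0.6134]
 [ 0.5435  0.1744]
 [ 0.4038  0.9848]]
53 [[118, 305], [554, 183], [637, 100], [142, 236]]
53 [[247, 191], [582, 100]]
56 [[118, 305], [554, 183], [630, 79], [135, 214]]
56 [[238, 162], [573, 71]]
59 [[118, 304], [554, 182], [623, 59], [128, 193]]
59 [[229, 133], [563, 43]]
```

View pics/ov8b.png

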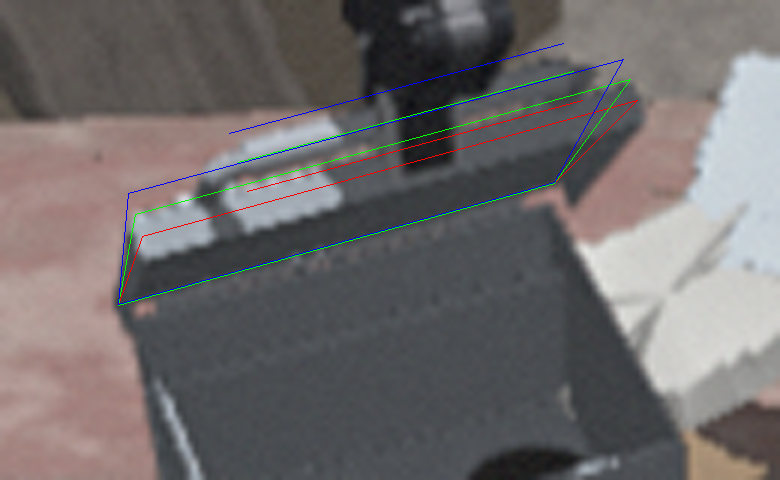

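```bash
python3 - <<'E'
from h import *
import cv2
p=np.load('fit.npy');S=robot.calibration('scene');M=S['world_to_cam'];C=-M[:3,:3].T@M[:3,3];print('cam',C)
X=np.array([np.cos(p[2]),np.sin(p[2]),0]);H=np.array([p[0],p[1],.09])
v=C-H;print('elev of cam about hinge in lid angle',np.degrees(np.arctan2(v[2],-(v@X))))
im=cv2.imread('pics/s8.png')[185:225,220:325];cv2.imwrite('pics/z8.png',cv2.resize(im,None,fx=7.5,fy=7.5,interpolation=cv2.INTER_NEAREST))
im=cv2.imread('pics/w8.png')[90:330,250:490];cv2.imwrite('pics/wz8.png',cv2.resize(im,None,fx=2.5,fy=2.5,interpolation=cv2.INTER_NEAREST))
E
```

```text
cam [0.0434 0.4532 0.7814]
elev of cam about hinge in lid angle 45.23618496434604
```

View pics/z8.png

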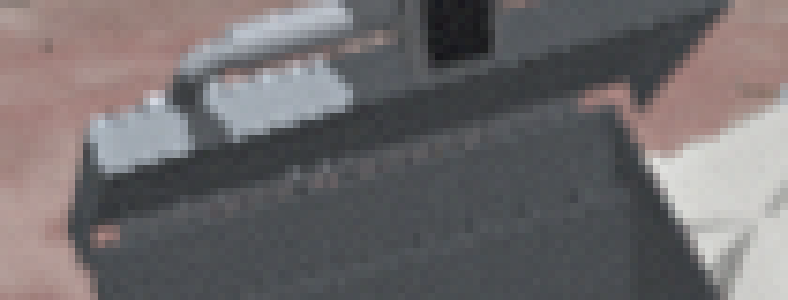

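View pics/wz8.png

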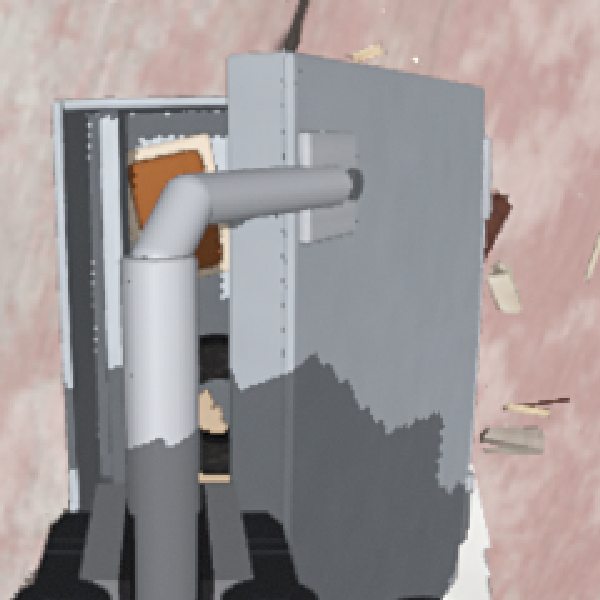

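Scene view: the lid has a front skirt. Its upper left corner at (232,200.7) matches about 56° in the fitted model. I'll cross-check with the wrist view, where the front top edge corner is at (366,112).

```bash
cat > wr.py <<'E'
from h import *
def wp(c,p):
    K=c['mtx'];M=c['world_to_cam'];v=M[:3,:3]@np.array(p)+M[:3,3];v=np.array([v[0],-v[1],-v[2]]);th=np.arctan2(np.hypot(v[0],v[1]),v[2])
    return K[:2,2]+K[0,0]*th*v[:2]/np.hypot(v[0],v[1])
def pts(d,P=None):
    p=np.load('fit.npy') if P is None else P
    X=np.array([np.cos(p[2]),np.sin(p[2]),0]);Y=np.array([-X[1],X[0],0]);H=np.array([p[0],p[1],.09]);t=np.radians(d)
    u=-X*np.cos(t)+np.array([0,0,np.sin(t)]);n=X*np.sin(t)+np.array([0,0,np.cos(t)])
    return dict(front=H+u*.127+Y*.077+n*.003,back=H+Y*.077+n*.003,bar=H+u*.166+Y*.045+n*.001,hole=H+u*.107+Y*.044+n*.003)
if __name__=='__main__':
    c=robot.calibration('wrist')
    for d in(53,55,57,59,61):
        q=pts(d);print(d,{k:wp(c,v).round(1).tolist() for k,v in q.items()})
E
python3 wr.py
```

```text
53 {'front': [353.8, 115.1], 'back': [443.4, 127.3], 'bar': [293.9, 198.4], 'hole': [375.6, 185.0]}
55 {'front': [362.8, 114.8], 'back': [443.4, 127.3], 'bar': [306.5, 199.5], 'hole': [382.5, 185.5]}
57 {'front': [372.2, 114.5], 'back': [443.5, 127.3], 'bar': [320.2, 200.7], 'hole': [389.6, 186.0]}
59 {'front': [381.9, 114.3], 'back': [443.5, 127.4], 'bar': [334.8, 201.9], 'hole': [396.9, 186.5]}
61 {'front': [392.0, 114.2], 'back': [443.5, 127.4], 'bar': [350.3, 203.1], 'hole': [404.4, 187.0]}
```

Wrist edges give 55.7–56.1°, agreeing with the scene. Moving about 4° further, easing slightly outward to relax the compression.

Request:
play_rows(
  series=[
    {"delta_pos": [0,0,-1],"turn": [0,0,0]},
    {"delta_pos": [0,1,-2],"turn": [0,0,0]},
    {"delta_pos": [0,2.5,-3.2],"turn": [0,0,0]},
    {"delta_pos": [0,4,-4.4],"turn": [0,0,0]},
    {"delta_pos": [0,5.5,-5.5],"turn": [0,0,0]},
    {"delta_pos": [0,7,-6.5],"turn": [0,0,0]},
    {"delta_pos": [0,8,-7],"turn": [0,0,0]},
    {"delta_pos": [0,9,-7.4],"turn": [0,0,0]},
    {"delta_pos": [0,9,-7.4],"turn": [0,0,0]},
    {"delta_pos": [0,9,-7.4],"turn": [0,0,0]},
  ],
)

```text
time: 17.8
tool_pos: [0.5104, 0.0339, 0.2425]
tcp_rot: [-2.679, -1.636, -0.002]
wrist_force: [-4.6, 10.0, 4.4]
grip_width: 0.107
```

```bash
python3 wr.py; python3 - <<'E'
from h import *
import cv2
s=st();w=robot.snapshot('wrist');sc=robot.snapshot('scene');cv2.imwrite('pics/w9.png',w);cv2.imwrite('pics/s9.png',sc)
print('F tool',Ro.from_rotvec(s['tcp_rot']).inv().apply(s['wrist_force']))
cv2.imwrite('pics/wz9.png',cv2.resize(w[90:330,250:490],None,fx=2.5,fy=2.5,interpolation=cv2.INTER_NEAREST))
E
```

```text
53 {'front': [329.7, 116.3], 'back': [427.3, 127.1], 'bar': [268.5, 196.3], 'hole': [353.4, 183.5]}
55 {'front': [338.1, 115.8], 'back': [427.3, 127.1], 'bar': [279.8, 197.3], 'hole': [359.9, 184.0]}
57 {'front': [346.8, 115.4], 'back': [427.4, 127.1], 'bar': [292.1, 198.2], 'hole': [366.7, 184.4]}
59 {'front': [356.0, 115.1], 'back': [427.4, 127.1], 'bar': [305.3, 199.2], 'hole': [373.7, 184.8]}
61 {'front': [365.5, 114.8], 'back': [427.4, 127.1], 'bar': [319.5, 200.2], 'hole': [380.8, 185.2]}
t 17.8 p [0.5104 0.0339 0.2425] z [ 0.     0.003 -1.   ] jaw -27.19 F [-4.5875 10.0494  4.4422] w 0.10704414872681929 q [ 0.128   0.3618 -0.3903  1.8693  0.1638  0.9413 -0.8107]
F tool [ 6.8543 -8.6786 -4.4123]
```

View pics/wz9.png

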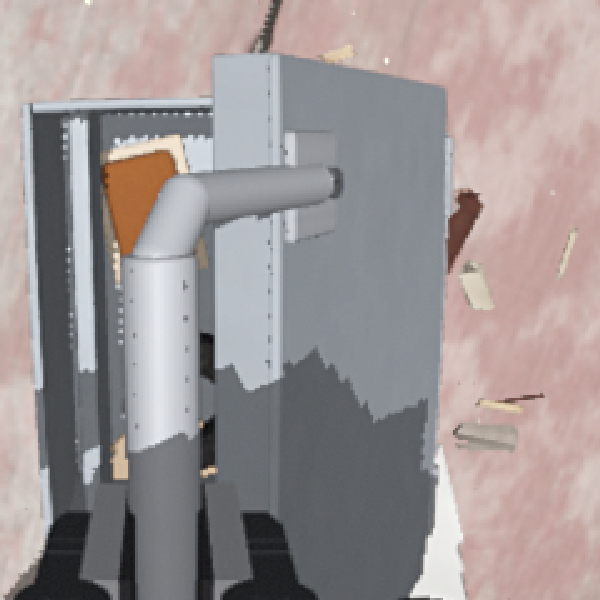

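View pics/s9.png

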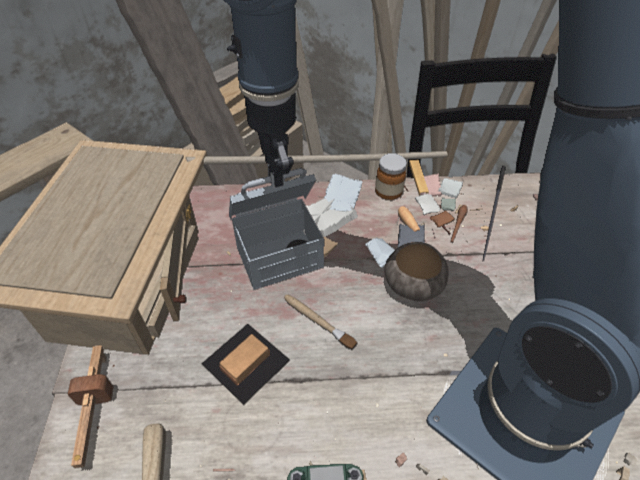

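Wrist view: front top corner at (361,112) gives 60.1° and bar axis at x=315 gives 60.4°. I'll hold for a second and recheck everything.

Request:
play_rows(
  series=[
    {"delta_pos": [0,0,0],"turn": [0,0,0]},
    {"delta_pos": [0,0,0],"turn": [0,0,0]},
    {"delta_pos": [0,0,0],"turn": [0,0,0]},
    {"delta_pos": [0,0,0],"turn": [0,0,0]},
    {"delta_pos": [0,0,0],"turn": [0,0,0]},
    {"delta_pos": [0,0,0],"turn": [0,0,0]},
    {"delta_pos": [0,0,0],"turn": [0,0,0]},
    {"delta_pos": [0,0,0],"turn": [0,0,0]},
    {"delta_pos": [0,0,0],"turn": [0,0,0]},
    {"delta_pos": [0,0,0],"turn": [0,0,0]},
  ],
)

```text
time: 18.9
tool_pos: [0.5104, 0.0339, 0.2425]
tcp_rot: [-2.679, -1.636, -0.003]
wrist_force: [-4.0, 10.1, 3.6]
grip_width: 0.108
```

```bash
python3 wr.py|tail -2; python3 - <<'E'
from h import *
import cv2
s=st();w=robot.snapshot('wrist');cv2.imwrite('pics/wz10.png',cv2.resize(w[90:330,250:490],None,fx=2.5,fy=2.5,interpolation=cv2.INTER_NEAREST))
t=robot.snapshot('top');sc=robot.snapshot('scene')
a=np.vstack([t[230:330,150:330],sc[310:410,170:350]]);cv2.imwrite('pics/mat10.png',cv2.resize(a,None,fx=3,fy=3,interpolation=cv2.INTER_CUBIC))
T=robot.calibration('top');S=robot.calibration('scene')
for n,c,o in(('top',T,(150,230)),('scene',S,(170,210))):
    print(n,[( (proj(c,np.array([.403,.2335,z]))-o)*3).round().tolist() for z in(.004,.030)])
E
```

```text
59 {'front': [356.0, 115.1], 'back': [427.4, 127.1], 'bar': [305.4, 199.2], 'hole': [373.7, 184.8]}
61 {'front': [365.5, 114.8], 'back': [427.4, 127.1], 'bar': [319.5, 200.2], 'hole': [380.8, 185.2]}
t 18.9 p [0.5104 0.0339 0.2425] z [ 0.0001  0.003  -1.    ] jaw -27.2 F [-3.9503 10.0629  3.5706] w 0.10829962832678472 q [ 0.1281  0.3618 -0.3902  1.8693  0.1638  0.9413 -0.8108]
top [[189.0, 153.0], [181.0, 148.0]]
scene [[228.0, 452.0], [223.0, 430.0]]
```

View pics/wz10.png

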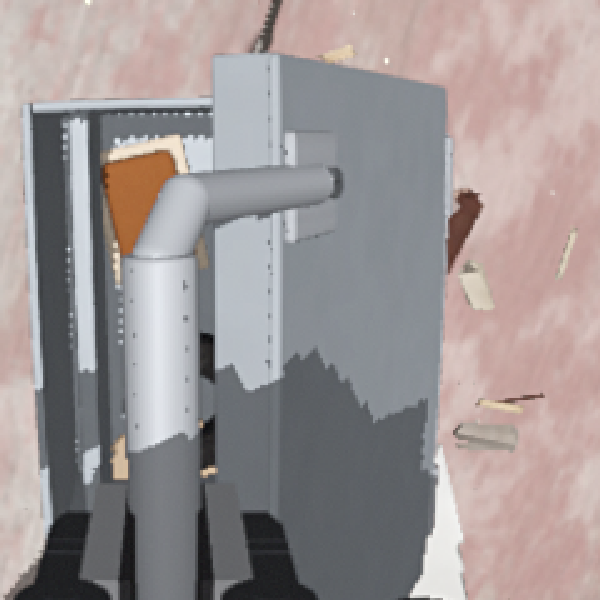

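View pics/mat10.png

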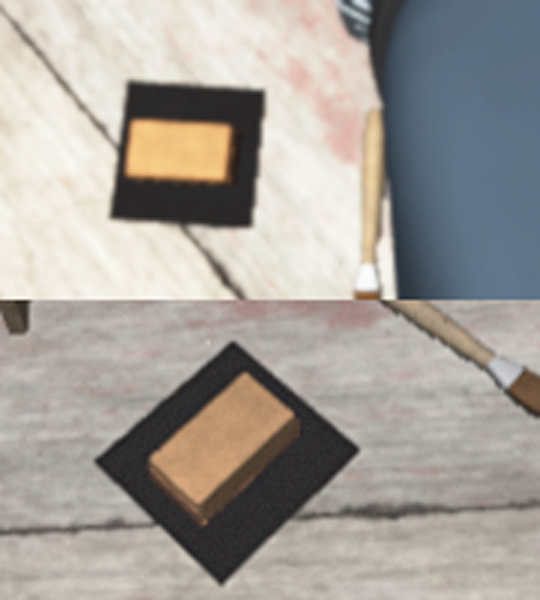

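Block top centre is at (180,150) in the top crop (expected (181,148)) and (225,437) in the scene crop (expected (223,430)), so it is within about 3 mm of the mat centre. The lid view is unchanged. Handing in.

```bash
python3 -c "
from plant import robot
print(robot.finish_job())"
```

```text
the job is handed in; nothing more can be done
None
```

The block is lying flat and released on the mat, and the gripper is holding the lid at about 60°. I handed the job in at about 19 s.

- **Block:** The last top and scene pictures put it within about 3 mm of the mat's centre, square to the mat's edges.
- **Lid:** The wrist view gave 60.1° from the lid's front edge and 60.4° from the bar. The commanded bar path alone would have read about 3° less open just before the last step. The wrist and scene views agreed at that point, so I used the pictures. My estimate is good to about 1°.
- **Hold:** Over a full second the pose did not change. The grip is set to 50 N, with about 11 N on the wrist. The highest wrist force I read was about 24 N, when the bar shifted between the fingers near 56°. I eased that off before the last step.
- **Jar, awl and brush:** Nothing touched them as far as I could tell. The jar and awl looked unmoved in the scene picture just before the final hold, and the brush was still in place in the last one.

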